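# Bring the spool spindle out of the caddy

### The arm

A 6-joint arm with a two-finger parallel gripper is mounted at the origin on the work surface. World frame = base frame: x ahead of the robot, y to its left, z up, the work surface at z = 0. Lengths are in mm, angles in rad, forces in N, time in s.
With the tool pointing down it reaches from about 375 to 975 mm from the base axis. Payload 3.8 kg.
Tool frame: the origin (TCP) lies midway between the tips of the shut fingers; the grasp point (between the pads) lies 19 mm behind it (manip.grasp_offset is the distance from the TCP to the grasp point, in mm); z points along the fingers, y is the line along which they close (so a half turn about z gives the same grasp; the last joint's range is limited). The gripper opens to 85 mm and grips with 20 to 120 N. Pads are 22 mm wide; open, the fingers measure 114 mm over their backs; the gripper's body (76 mm by 85 mm) begins 54 mm behind the grasp point. The pads swing forward as they close: fully open they stand 13 mm farther back than shut.
Start: joints at [1.157, 0.264, 1.604, -0, 1.274, -0.037], TCP at [248.361, 627.642, 231.28] pointing down, gripper open.
Joint ranges: [-2.63, 2.63], [-0.94, 2.18], [0.31, 2.57], [-1.31, 4.45], [0, 2.66], [-2.55, 2.55]. Speed limits (rad/s): [2.57, 2.57, 3.14, 3.14, 3.14, 3.14].

### API

Orientations are given as a rotation vector (axis times angle).
In Python, from rig import manip gives the robot as it stands.
- The arm moves only by the tool move_arm, never from a script. Its argument "deltas" is a list of rows, each a list of 3 entries, a list of its own where there are three numbers: the shift along the world's x, y, z in fractions of the full range, 1 being 400 mm, then the turn about the world's z in a scale on which 1.0 is 45 degrees, then the opening, from -1 (shut) to 1 (fully open). In form: [[[x, y, z], yaw, claw], ...]. A call has 1 to 8 rows; each row is the pose to reach, as a shift and turn from the pose commanded when the call began; what a row does not reach only later rows make up. A row lasts 1/12 s, in which the tool goes at most 41.7 mm and 7.16 degrees, less where a joint would pass 70% of its speed; a pose out of reach is approached as far as the arm can. No shift or turn number may pass 1 either way. A call with a gripper value outside its range is refused whole. The fingers move at their own pace and stop on an object; "force" is the grip in N (left out, the last holds). Time passes only in rows, so rows that repeat a pose let the fingers close. It gives the time, the measured TCP pose, the force, the opening and the grip force at its end, in the units of the state.
- manip.sense(): the state, without advancing time (a new reading comes with each control period).
- manip.camera(name): name is "scene" or "top" or "wrist"; returns (picture, depth): 480x640x3 uint8, red, green, blue; 480x640 float32, mm along the optical axis (not along the pixel's ray), 0 where there is no reading.
- manip.calibration(name): a dict with "fx", "fy", "cx", "cy" (pixels), "rvec" (rotation vector, rad) and "tvec" (3), from world to camera coordinates, as OpenCV has them. Camera axes: x right, y down, z forward; pixel columns grow to the right and rows downward; lengths in mm; the calibration is good to about 2 mm. The wrist camera is an equidistant fisheye: a pixel r from the principal point sees the ray r / f radians off the axis. A picture is of the moment at which its call begins: read the wrist's pose just before it. calibration takes no time and is no camera call; for the wrist camera it gives the pose at the moment of the call.
- manip.job_done(): hands the job in; it is judged then, once.
The state is a dict: "t": time; "q": joint angles; "joint_vel": joint speeds; "joint_efforts": joint torques, N m; "tool_pos": TCP position; "orientation": TCP orientation; "ft_force": force on the tool from outside, world axes, zero at the start; "torque": the same for the moment, N m; "grip_width": finger opening in mm; "grasp_force": force on a finger pad.
Only numpy, scipy, OpenCV 4.12 (cv2) and the standard library are available. Lean on these libraries where they do the work, as an engineer would, in place of code of your own. Each camera call takes 0.05 s, during which the arm holds its last target. There are 200 camera calls.

### The job

Take the wooden spool spindle out of the bench caddy by tilting it end first through the mouth between the two lid boards, then hold it up level over the mouth, a hand's width clear of the caddy, so that spools can be slipped onto it. Finish while holding it there motionless in the gripper, and leave the spools, bottle, jar and brush where they are.

Things in the scene. Friction and masses are not known exactly. Their poses are not given: they have to be found in the camera images.
- caddy: Wooden bench caddy, fixed: closed box 396 mm long (its y), 156 wide (its x), 88 high (its z), boards 8 mm thick. Origin at the centre of its underside, on the table. A fixed pale lid board 113 mm long, 8 mm thick, underside at z = 80 mm, covers each end of the top; between the two is the open mouth.
- caddy_well (a point): Centre of the well's floor inside the caddy, 8 mm above the table; axes as the caddy's. The well is 380 mm long (y), 140 mm wide (x) and runs on under both lid boards. Two fixed shallow V rests, 10 mm thick, stand across it at y = -95 and +95 mm, just under the lid boards; their lowest point is 46 mm above the table, their sides 54 mm. They carry the spindle.
- caddy_mouth (a point): Centre of the caddy's mouth, level with the caddy's top, 88 mm above the table; axes as the caddy's. The mouth is 170 mm along y and 140 mm along x.
- spindle: Spool spindle: round beech dowel 260 mm long, 12 mm in diameter, about 60 g, blue band at the middle. Origin on its axis at mid length (centre of mass), x along it. It starts loose on the V rests, along the caddy's y, axis 52 mm above the table, middle within 20 mm of the mouth's centre, both ends under lid boards. The well lets it slide either way until one end is in the mouth.
- spindle_end_a (a point): Centre of the spindle's end face at its +x end.
- spindle_end_b (a point): Centre of the spindle's end face at its -x end.
- spool_red: Bystander: spool of red thread, standing on the table beyond the caddy, 42 mm in diameter, 50 mm high; origin at the centre of its underside.
- spool_gold: Bystander: spool of gold thread, standing on the table beyond the caddy, 42 mm in diameter, 50 mm high; origin at the centre of its underside.
- spool_white: Bystander: spool of white thread, standing on the table beyond the caddy, 42 mm in diameter, 50 mm high; origin at the centre of its underside.
- varnish: Bystander: small amber bottle with black cap, 36 mm in diameter, 70 mm high, standing on the right; origin at the centre of its underside.
- bead_jar: Bystander: small clear jar with red lid, 52 mm in diameter, 55 mm high, standing on the left; origin at the centre of its underside.
- brush: Bystander: small brush lying on the table on the right, its length along its x.
- vise: Bystander, fixed: tying vise on the left, base 110 x 130 mm, stem to 180 mm, jaws to about 200 mm high with a fly; origin at the centre of its base's underside.

How it is judged:
By the outcome, as a careful person would: the job done as asked, in the order asked, and still so for the second after the job is handed in, while the arm keeps its last pose, push and grip.
It also fails if it takes over 38 s, if anything falls off the work surface, if the arm or the gripper's body presses on something with over 40 N, if the wrist force passes 120 N, or if a joint passes its speed limit or range.

## Working session

There is one attempt and no reset: what is moved stays moved. The work goes in short steps, Python scripts to look and compute and a tool call to move; the robot and the scene stay as the last step left them, time stands still between calls to the robot, and variables do not carry over. Pictures are saved under pics/ and viewed, at most 10 in all, crops included, and the job is handed in when it is done.

Besides the shell and the picture viewer there is one more tool, called after "Emit:" as name(argument=value, ...) on one line, values as JSON. move_arm: Moves the arm, as the interface text tells. Its arguments: {"type":"object","properties":{"deltas":{"type":"array","items":{"type":"array"}},"force":{"type":"number"}},"required":["deltas"]}

```bash
ls; mkdir -p pics
cat > h.py <<'E'
import numpy as np, cv2
from rig import manip
def cast(name,uv,z):
    c=manip.calibration(name); R=cv2.Rodrigues(np.array(c['rvec'],float))[0]; t=np.array(c['tvec'],float)
    d=np.array([(uv[0]-c['cx'])/c['fx'],(uv[1]-c['cy'])/c['fy'],1.])
    o=-R.T@t; w=R.T@d
    return o+w*(z-o[2])/w[2]
def pts(name,D):
    c=manip.calibration(name); R=cv2.Rodrigues(np.array(c['rvec'],float))[0]; t=np.array(c['tvec'],float)
    v,u=np.mgrid[:480,:640]
    P=np.stack([(u-c['cx'])/c['fx']*D,(v-c['cy'])/c['fy']*D,D],-1)
    return (P-t)@R
E
python3 - <<'E'
from h import *
print(manip.sense())
for n in('top','scene'):
    p,d=manip.camera(n); cv2.imwrite(f'pics/{n}0.png',p[:,:,::-1]); np.savez(f'{n}0.npz',p=p,d=d); print(n,manip.calibration(n))
E
```

```text
pics
{'t': 0.0, 'q': array([ 1.15711550e+00,  2.64780069e-01,  1.60537300e+00,  2.08029118e-05,
        1.27370536e+00, -3.69064669e-02]), 'joint_vel': array([-0.00031238, -0.00039948, -0.00112858,  0.00136938, -0.00066779,
        0.00025289]), 'joint_efforts': array([ 5.98661227e-04, -5.15117598e+01, -3.67316401e+01,  7.81681297e-05,
        1.29019990e-02,  2.75185581e-07]), 'tool_pos': array([248.05268407, 626.98198237, 229.94443649]), 'orientation': array([-0.58825196, -3.08549028,  0.00346157]), 'ft_force': array([ 0.62177542, -0.52914102,  0.70881544]), 'torque': array([0.004243  , 0.01408638, 0.03195611]), 'grasp_force': 0.0, 'grip_width': 85.7043707296556}
top {'fx': 523.0650600281592, 'fy': 523.0650600281592, 'cx': 319.87409562867066, 'cy': 252.8473406636519, 'rvec': array([ 2.18751893, -2.12127223,  0.18939876]), 'tvec': array([ -16.3050048 ,  600.7650428 , 1390.29424561])}
scene {'fx': 452.5087668839034, 'fy': 452.5087668839034, 'cx': 327.2252740362265, 'cy': 240.61082617785507, 'rvec': array([ 1.2925516 ,  2.22449203, -0.94408576]), 'tvec': array([ 292.36304622, -292.87200243, 1823.41797668])}
```

View pics/top0.png

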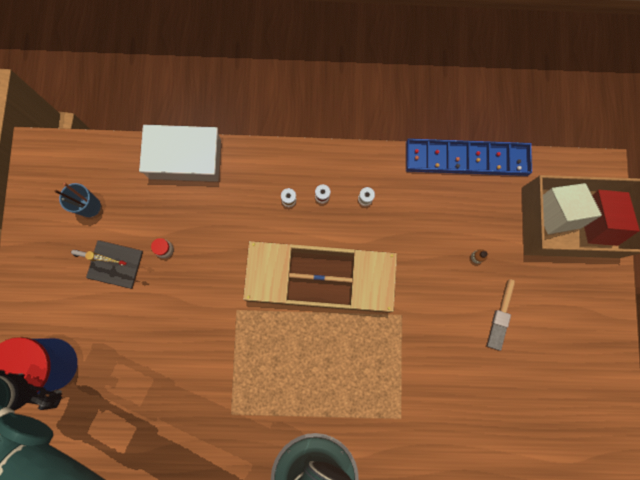

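View pics/scene0.png

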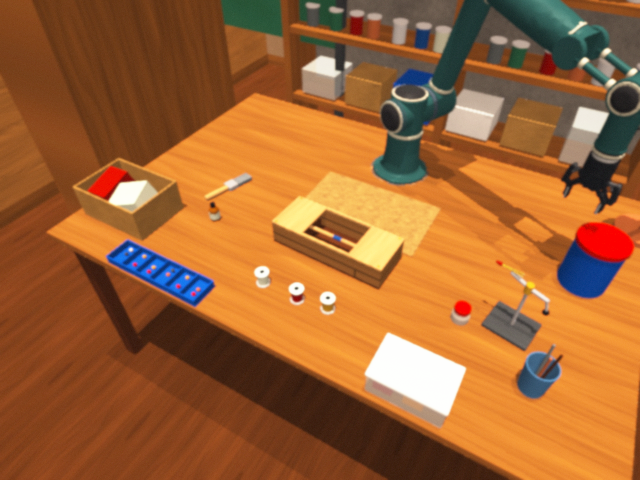

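The top view shows the caddy at about (245–397, 242–310), with the mouth at (288–353, 248–306). The spindle lies across it at row ~278, with its blue band at (320, 278). The scene view agrees, and the bystanders are well clear.

Run:
```python
from h import *
z=np.load('top0.npz'); p,d=z['p'],z['d']; hsv=cv2.cvtColor(p,cv2.COLOR_RGB2HSV)
roi=np.zeros(d.shape,bool); roi[230:325,235:410]=1
P=pts('top',d)
m=(roi&(abs(P[...,2]-88)<8)&(hsv[...,2]>150)).astype(np.uint8)
# lids: pale, large components
m=cv2.morphologyEx(m,cv2.MORPH_OPEN,np.ones((7,7)))
n,l,s,c=cv2.connectedComponentsWithStats(m); cs=[]
for i in range(1,n):
    if s[i,4]<500: continue
    r=cv2.minAreaRect(np.argwhere(l==i)[:,::-1].astype(np.float32))
    q=np.array([cast('top',u,88) for u in cv2.boxPoints(r)]); print(s[i],q[:,:2].round(1).tolist(),'size',np.linalg.norm(q[0]-q[1]).round(),np.linalg.norm(q[1]-q[2]).round()); cs.append(q.mean(0))
a,b=cs[:2]; print('lid ctrs',a,b,'dist(283)',np.linalg.norm(a-b)); u=(a-b)*np.sign((a-b)[1]); print('mouth',(a+b)/2,'yaw',np.arctan2(-u[0],u[1]))
mb=roi&(hsv[...,0]>95)&(hsv[...,0]<130)&(hsv[...,1]>120)
v=np.argwhere(mb)[:,::-1]; print('band px',len(v),v.mean(0),cast('top',v.mean(0),57))
ms=roi&(abs(P[...,2]-56)<8)&(hsv[...,2]>110); ms[:,:292]=0; ms[:,350:]=0; ms[:265]=0; ms[292:]=0
v=np.argwhere(ms)[:,::-1]; f=cv2.fitLine(v.astype(np.float32),cv2.DIST_HUBER,0,.01,.01).ravel(); print('spindle px',len(v),f)
for t in(-30,30): print(cast('top',(f[2]+f[0]*t,f[3]+f[1]*t),57))
# scene check of band
z=np.load('scene0.npz'); p,d=z['p'],z['d'];hsv=cv2.cvtColor(p,cv2.COLOR_RGB2HSV)
mb=(hsv[...,0]>100)&(hsv[...,0]<130)&(hsv[...,1]>90); mb[:225]=0;mb[255:]=0;mb[:,:310]=0;mb[:,365:]=0
v=np.argwhere(mb)[:,::-1]; print('scene band',len(v),v.mean(0),cast('scene',v.mean(0),55))
s=manip.sense(); R=cv2.Rodrigues(s['orientation'])[0]; print('tool y',R[:,1],'z',R[:,2])
```

```text
[ 244  242   47   60 2343] [[466.1, 201.7], [622.3, 195.5], [615.6, 81.5], [459.3, 89.7]] size 156.0 114.0
[ 352  250   44   60 2247] [[450.6, -83.0], [606.7, -87.8], [604.7, -199.9], [448.4, -193.3]] size 156.0 112.0
lid ctrs [540.84281322 142.09118178  88.        ] [ 527.5838139  -140.98812466   88.        ] dist(283) 283.38965188574144
mouth [534.21331356   0.55152856  88.        ] yaw -0.046804254901676084
band px 2 [321.5 277. ] [533.34600733  -3.85182332  57.        ]
spindle px 228 [9.9661332e-01 8.2230419e-02 3.2069537e+02 2.7696750e+02]
[537.50749612  79.27063459  57.        ]
[529.21655605 -82.75788826  57.        ]
scene band 20 [336.5 237.5] [535.95523284   1.69549771  55.        ]
tool y [ 0.36794751  0.92984427 -0.00206359] z [-8.41941949e-04 -1.88611423e-03 -9.99997867e-01]
```

The manual's scale: shifts go in shares of 400 mm and turns go in shares of 45 degrees. Converting my numbers, -257 mm / 400 = -0.6425, -222 mm / 400 = -0.555, -0.52 rad / 0.7854 = -0.6621.

Emit:
move_arm(deltas=[[[0.02,-0.0425,0],-0.0509,0.2],[[0.055,-0.12,0],-0.1273,0.2],[[0.0925,-0.205,0],-0.2165,0.2],[[0.1325,-0.2925,0],-0.3056,0.2],[[0.1725,-0.38,0],-0.3947,0.2],[[0.2125,-0.4675,0],-0.4838,0.2],[[0.2525,-0.555,0],-0.573,0.2],[[0.2925,-0.6425,0],-0.6621,0.2]], force=20)

```text
t: 0.77
tool_pos: [365.4, 368.7, 230.8]
orientation: [-1.366, -2.829, 0.001]
ft_force: [0.6, 0.2, 0.9]
grip_width: 51.1
grasp_force: 0.0
```

In the tool's units: -280 mm / 400 = -0.7, -245 mm / 400 = -0.6125, -0.61 rad / 0.7854 = -0.7767.

Emit:
move_arm(deltas=[[[0.04,-0.0875,0],-0.0891,0.2],[[0.08,-0.175,0],-0.1783,0.2],[[0.12,-0.2625,0],-0.2801,0.2],[[0.16,-0.35,0],-0.3692,0.2],[[0.2,-0.4375,0],-0.4711,0.2],[[0.24,-0.525,0],-0.573,0.2],[[0.28,-0.6125,0],-0.6748,0.2],[[0.32,-0.7,0],-0.7767,0.2]])

```text
t: 1.43
tool_pos: [493.4, 88.7, 231.0]
orientation: [-2.154, -2.287, 0.0]
ft_force: [0.0, 0.8, 0.2]
grip_width: 51.1
grasp_force: 0.0
```

Run:
```python
from h import *
s=manip.sense(); R=cv2.Rodrigues(s['orientation'])[0]; print(s['t'],s['tool_pos'],s['q'],'tool y',R[:,1],s['grip_width'],s['ft_force'])
z=np.load('top0.npz'); p=z['p'].astype(int); r=p[270:286,292:350]
w=np.clip((r[...,2]-r[...,0]),0,None)*1.; v,u=np.mgrid[270:286,292:350]
print(w.max(),w.sum()); c=((w*u).sum()/w.sum(),(w*v).sum()/w.sum()); print(c,cast('top',c,56))
```

```text
1.4333 [493.3946617   88.74117123 230.99106485] [ 1.28207512e-01 -6.77845244e-02  1.96696606e+00  8.83838367e-05
  1.24276421e+00  6.81659516e-02] tool y [ 9.98199691e-01  5.99770603e-02 -3.57973161e-04] 51.12657708555452 [0.03367715 0.83228711 0.22039571]
63.0 1647.0
(np.float64(318.7753491196114), np.float64(276.9726775956284)) [533.29282145   3.49315046  56.        ]
```

In the tool's units: -105 mm / 400 = -0.2625, -95 mm / 400 = -0.2375, -0.11 rad / 0.7854 = -0.1401.

Emit:
move_arm(deltas=[[[0.0375,-0.08,0],-0.0509,0.2],[[0.0725,-0.155,-0.025],-0.1019,0.2],[[0.0925,-0.2,-0.0875],-0.1401,0.2],[[0.1,-0.215,-0.175],-0.1401,0.2],[[0.1,-0.215,-0.2375],-0.1401,0.2],[[0.1,-0.215,-0.2625],-0.1401,0.2],[[0.1,-0.215,-0.2625],-0.1401,0.2]])

```text
t: 2.02
tool_pos: [530.2, 4.6, 122.6]
orientation: [-2.268, -2.165, 0.008]
ft_force: [-1.4, 0.0, -0.8]
grip_width: 51.2
grasp_force: 0.0
```

Run:
```python
from h import *
s=manip.sense(); R=cv2.Rodrigues(s['orientation'])[0]; print(s['t'],s['tool_pos'],'tool y',R[:,1],s['grip_width'],s['ft_force'])
p,d=manip.camera('wrist'); cv2.imwrite('pics/w1.png',p[:,:,::-1])
```

```text
2.0167 [530.23331873   4.60346192 122.59582552] tool y [ 0.99889243 -0.04643404 -0.00760247] 51.1549696764499 [-1.42627432  0.0125767  -0.7803196 ]
```

View pics/w1.png

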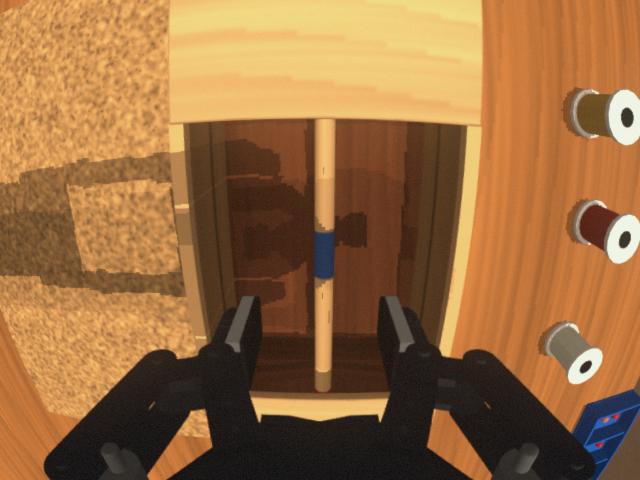

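The wrist view shows the spindle at column ~324, midway between the fingers (tips at columns ~250 and ~392). The blue band is centred at (324, 255).

```bash
cat >> h.py <<'E'
def wcast(uv,z,c):
    x,y=(uv[0]-c['cx'])/c['fx'],(uv[1]-c['cy'])/c['fy']; r=np.hypot(x,y)
    d=np.array([x/r*np.sin(r),y/r*np.sin(r),np.cos(r)]); R=cv2.Rodrigues(np.array(c['rvec'],float))[0]; o=-R.T@np.array(c['tvec'],float); w=R.T@d
    return o+w*(z-o[2])/w[2]
E
python3 - <<'E'
from h import *
c=manip.calibration('wrist')
for n,uv,z in(('band',(324,255),56),('sp top',(324.5,130),56),('lid edge +y?',(325,122),88),('lid edge -y',(325,394),88),('side',(170,122),88),('side',(481,122),88)): print(n,wcast(uv,z,c))
s=manip.sense();print(s['t'],s['tool_pos'])
E
```

```text
band [534.26856359   3.71499454  56.        ]
sp top [537.84082159  79.29443879  56.        ]
lid edge +y? [538.00958258  84.64228655  88.        ]
lid edge -y [531.23714878 -81.06174567  88.        ]
side [460.12165902  91.40061165  88.        ]
side [617.51492551  84.63325745  88.        ]
2.0667 [531.99340009   4.82364428 124.93066757]
```

In the tool's units: -93 mm / 400 = -0.2325, -92 mm / 400 = -0.23.

Emit:
move_arm(deltas=[[[0.0013,-0.0025,-0.05],0,0.2],[[0.0013,-0.0025,-0.125],0,0.2],[[0.0013,-0.0025,-0.195],0,0.2],[[0.0013,-0.0025,-0.23],0,0.2],[[0.0013,-0.0025,-0.2325],0,0.2],[[0.0013,-0.0025,-0.2325],0,-0.5],[[0.0013,-0.0025,-0.2325],0,-1],[[0.0013,-0.0025,-0.2325],0,-1]], force=25)

```text
t: 2.73
tool_pos: [536.1, 3.8, 35.9]
orientation: [2.269, 2.168, 0.005]
ft_force: [-0.5, -0.2, 0.6]
grip_width: 15.2
grasp_force: 0.4
```

Emit:
move_arm(deltas=[[[0,0,0],0,-1],[[0,0,0],0,-1],[[0,0,0],0,-1],[[0,0,0],0,-1]])

```text
t: 3.07
tool_pos: [535.9, 3.8, 35.7]
orientation: [2.27, 2.168, 0.005]
ft_force: [-1.6, 1.3, 7.0]
grip_width: 10.8
grasp_force: 24.6
```

In the tool's units: 52 mm / 400 = 0.13, 1.3 mm / 400 = 0.0033.

Emit:
move_arm(deltas=[[[0,0,0.005],0,-1],[[0,0,0.0125],0,-1],[[0.0008,0.015,0.0125],0,-1],[[0.002,0.04,0.0125],0,-1],[[0.0033,0.07,0.0125],0,-1],[[0.0045,0.1,0.0125],0,-1],[[0.0058,0.1225,0.0125],0,-1],[[0.0063,0.13,0.0125],0,-1]])

```text
t: 3.73
tool_pos: [536.2, 57.7, 38.1]
orientation: [-2.27, -2.172, 0.0]
ft_force: [0.1, 0.0, 0.5]
grip_width: 11.2
grasp_force: 24.4
```

Run:
```python
from h import *
c=manip.calibration('wrist');s=manip.sense();print(s['t'],s['tool_pos'],s['ft_force'],s['grip_width'],s['grasp_force'])
p,d=manip.camera('wrist'); cv2.imwrite('pics/w2.png',p[:,:,::-1])
p,d=manip.camera('top'); cv2.imwrite('pics/t2.png',cv2.resize(p[220:330,230:410,::-1],None,fx=4,fy=4))
```

```text
3.7333 [536.19021732  57.68693919  38.06140293] [0.13081151 0.01130939 0.54433057] 11.170195742926976 24.372901618480682
```

View pics/w2.png

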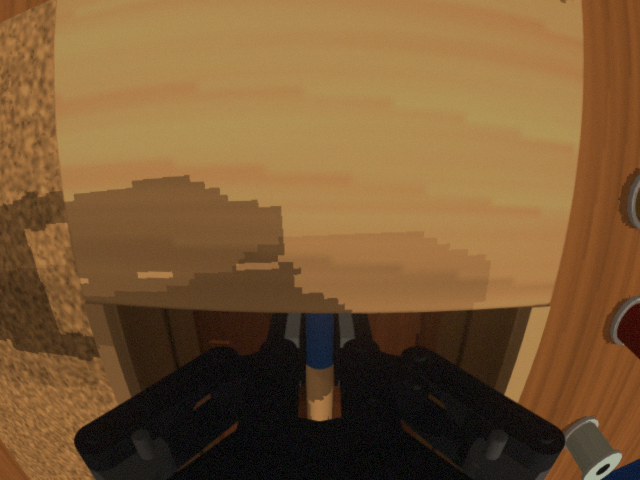

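View pics/t2.png

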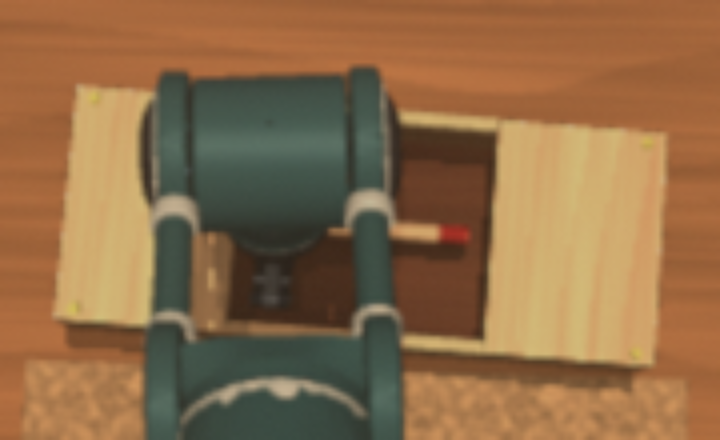

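The red end is free in the mouth, at crop pixel (470, 235), about 10 mm inside the lid edge at 487. I'll lift slowly so the far lid's edge tilts the spindle in the pads.

Emit:
move_arm(deltas=[[[0,0,0.015],0,-1],[[0,0,0.03],0,-1],[[0,0,0.04],0,-1],[[0,0,0.0475],0,-1],[[0,0,0.055],0,-1],[[0,0,0.06],0,-1],[[0,0,0.065],0,-1]])

```text
t: 4.42
tool_pos: [536.2, 55.3, 64.0]
orientation: [-2.272, -2.169, 0.0]
ft_force: [1.9, 0.0, -6.5]
grip_width: 10.6
grasp_force: 24.4
```

In the tool's units: 8 mm / 400 = 0.02, 6 mm / 400 = 0.015.

Emit:
move_arm(deltas=[[[0,0,0.005],0,-1],[[0,0,0.01],0,-1],[[0,0,0.015],0,-1],[[0,0,0.02],0,-1],[[0,0,0.02],0,-1]])

```text
t: 4.83
tool_pos: [535.6, 55.6, 72.2]
orientation: [-2.271, -2.17, 0.002]
ft_force: [-0.9, -0.9, -4.9]
grip_width: 10.7
grasp_force: 24.4
```

Run:
```python
from h import *
s=manip.sense();print(s['t'],s['tool_pos'],s['ft_force'],s['grip_width'],s['grasp_force'])
p,d=manip.camera('scene'); a=p[160:300,240:420,::-1]; cv2.imwrite('pics/s3.png',cv2.resize(a,None,fx=4,fy=4))
p,d=manip.camera('top'); P=pts('top',d); hsv=cv2.cvtColor(p,cv2.COLOR_RGB2HSV)
m=((hsv[...,0]<6)|(hsv[...,0]>174))&(hsv[...,1]>170)&(hsv[...,2]>90); m[:225]=0;m[325:]=0;m[:,:240]=0;m[:,400:]=0
v=np.argwhere(m); print(len(v),v.mean(0)[::-1] if len(v) else '', np.median(P[m],0) if len(v) else '')
```

```text
4.8333 [535.59031074  55.57110039  72.22923355] [-0.87034908 -0.86941084 -4.9018113 ] 10.69050762420592 24.437024295330048
28 [343.  275.5] [530.86835393 -56.77609866 132.91489994]
```

View pics/s3.png

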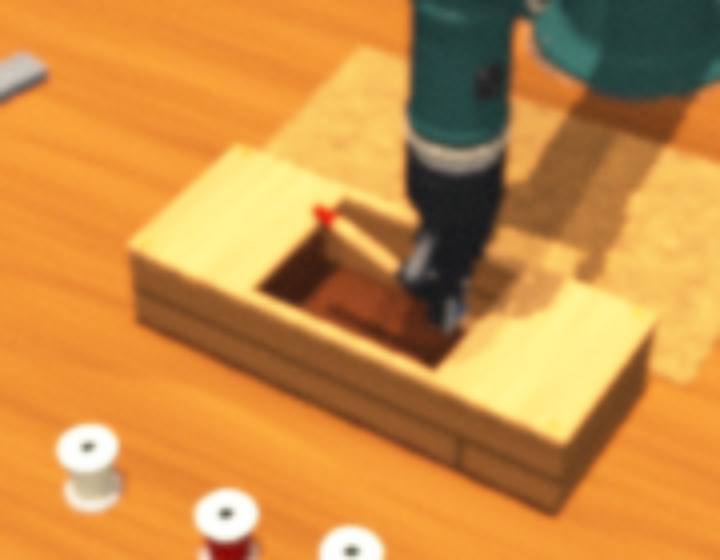

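The spindle has tilted about 20°: the red end is up at z≈130, y≈-57, still inside the mouth (crop pixel (325, 215)). Next I draw it out toward −y.

In the tool's units: -104 mm / 400 = -0.26, -99 mm / 400 = -0.2475.

Emit:
move_arm(deltas=[[[-0.001,-0.02,0],0,-1],[[-0.0025,-0.055,0.005],0,-1],[[-0.0045,-0.095,0.0125],0,-1],[[-0.0065,-0.1375,0.02],0,-1],[[-0.0085,-0.18,0.0275],0,-1],[[-0.0105,-0.22,0.0325],0,-1],[[-0.0118,-0.2475,0.035],0,-1],[[-0.0123,-0.26,0.035],0,-1]])

```text
t: 5.6
tool_pos: [532.6, -50.1, 87.6]
orientation: [2.272, 2.166, 0.002]
ft_force: [-0.1, 0.3, -0.1]
grip_width: 10.7
grasp_force: 24.7
```

Run:
```python
from h import *
s=manip.sense();print(s['t'],s['tool_pos'],s['ft_force'],s['grip_width'],s['grasp_force'])
p,d=manip.camera('scene'); a=p[160:300,240:420,::-1]; cv2.imwrite('pics/s4.png',cv2.resize(a,None,fx=4,fy=4))
p,d=manip.camera('top'); P=pts('top',d); hsv=cv2.cvtColor(p,cv2.COLOR_RGB2HSV)
m=((hsv[...,0]<6)|(hsv[...,0]>174))&(hsv[...,1]>170)&(hsv[...,2]>90); m[:225]=0;m[325:]=0;m[:,:240]=0;m[:,400:]=0
v=np.argwhere(m); print(len(v),v.mean(0)[::-1] if len(v) else '', np.median(P[m],0) if len(v) else '')
```

```text
5.6 [532.56917145 -50.1452193   87.61686792] [-0.13020701  0.28999014 -0.13638356] 10.711303204205931 24.736132621765137
47 [340.19148936 275.76595745] [532.87292864  54.22216178  74.89746224]
```

View pics/s4.png

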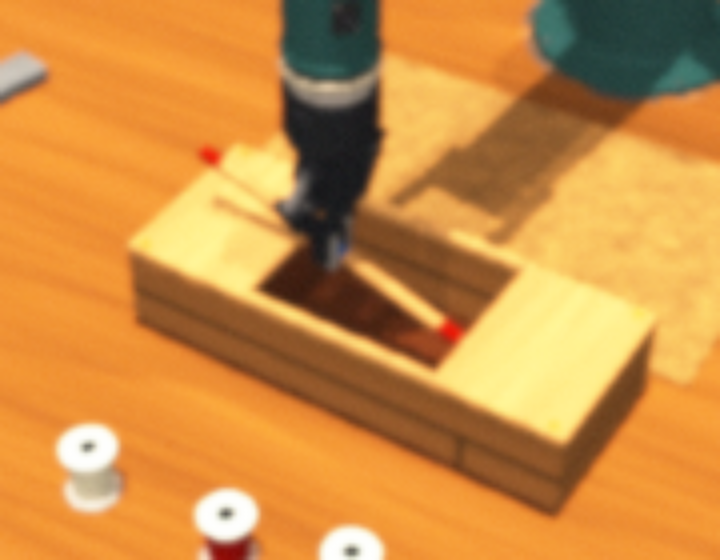

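Both red ends are now visible and the low one, at crop pixel (452, 330), is inside the mouth and clear of the lid. I'll raise it straight up, then recentre.

In the tool's units: 90 mm / 400 = 0.225, 86 mm / 400 = 0.215.

Emit:
move_arm(deltas=[[[0,0,0.02],0,-1],[[0,0,0.06],0,-1],[[0,0,0.105],0,-1],[[0,0,0.15],0,-1],[[0,0,0.19],0,-1],[[0,0,0.215],0,-1],[[0,0,0.225],0,-1],[[0,0,0.225],0,-1]])

```text
t: 6.37
tool_pos: [532.3, -47.9, 177.6]
orientation: [2.27, 2.169, 0.002]
ft_force: [1.2, -0.6, -1.0]
grip_width: 11.6
grasp_force: 24.7
```

In the tool's units: 50 mm / 400 = 0.125, 46 mm / 400 = 0.115.

Emit:
move_arm(deltas=[[[0.001,0.02,0],0,-1],[[0.0025,0.05,0],0,-1],[[0.0043,0.0875,0],0,-1],[[0.0058,0.115,0],0,-1],[[0.0063,0.125,0],0,-1],[[0.0063,0.125,0],0,-1]])

```text
t: 6.87
tool_pos: [533.5, 3.1, 175.5]
orientation: [-2.269, -2.171, 0.001]
ft_force: [-0.1, -1.2, 0.4]
grip_width: 10.9
grasp_force: 24.7
```

```bash
cat > red.py <<'E'
from h import *
s=manip.sense();print(s['t'],s['tool_pos'],s['ft_force'],s['grip_width'],s['grasp_force'])
for n in('top','scene'):
    p,d=manip.camera(n); P=pts(n,d); hsv=cv2.cvtColor(p,cv2.COLOR_RGB2HSV)
    m=((hsv[...,0]<7)|(hsv[...,0]>173))&(hsv[...,1]>150)&(hsv[...,2]>80)
    ok=(abs(P[...,0]-533)<60)&(abs(P[...,1])<200)&(P[...,2]>60)&m
    k,l,st,c=cv2.connectedComponentsWithStats(ok.astype(np.uint8))
    for i in range(1,k):
        if st[i,4]>3: print(n,st[i,4],c[i].round(1),np.median(P[l==i],0).round(1))
    cv2.imwrite(f'pics/{n}_{s["t"]:.1f}.png',p[:,:,::-1])
E
python3 red.py
```

```text
6.8667 [533.49360586   3.10015809 175.49128661] [-0.06783412 -1.21064684  0.37662731] 10.901636567113167 24.739355742931366
top 22 [275.7 269.4] [538.9 113.8 157.6]
top 28 [368.2 272.4] [ 529.7 -109.4  233.7]
scene 12 [304.8 181.2] [ 532.4 -113.3  231.3]
scene 11 [368.8 227.5] [543.6 112.9 153.4]
```

Measured in the air, slope 0.34 and middle at y≈2. I'll lower it so the low end and then the whole dowel meet the lid tops, which will turn it level in the pads.

Emit:
move_arm(deltas=[[[0,0,-0.02],0,-1],[[0,0,-0.06],0,-1],[[0,0,-0.1],0,-1],[[0,0,-0.125],0,-1],[[0,0,-0.1425],0,-1],[[0,0,-0.1575],0,-1],[[0,0,-0.1725],0,-1],[[0,0,-0.185],0,-1]])

```text
t: 7.63
tool_pos: [534.7, 1.4, 102.4]
orientation: [2.272, 2.169, 0.001]
ft_force: [-0.0, -0.3, 1.8]
grip_width: 11.0
grasp_force: 24.5
```

In the tool's units: -20 mm / 400 = -0.05, -19 mm / 400 = -0.0475.

Emit:
move_arm(deltas=[[[0,0,-0.0125],0,-1],[[0,0,-0.025],0,-1],[[0,0,-0.035],0,-1],[[0,0,-0.0425],0,-1],[[0,0,-0.0475],0,-1],[[0,0,-0.05],0,-1],[[0,0,-0.05],0,-1]])

```text
t: 8.22
tool_pos: [533.9, 1.7, 82.1]
orientation: [-2.272, -2.17, 0.0]
ft_force: [-0.2, -1.6, 1.1]
grip_width: 10.8
grasp_force: 24.5
```

Emit:
move_arm(deltas=[[[0,0,-0.0025],0,-1],[[0,0,-0.005],0,-1],[[0,0,-0.0075],0,-1],[[0,0,-0.0075],0,-1]])

```text
t: 8.55
tool_pos: [534.1, 1.6, 79.9]
orientation: [2.272, 2.17, 0.0]
ft_force: [-1.4, -0.7, 4.5]
grip_width: 10.9
grasp_force: 24.8
```

```bash
python3 red.py
```

```text
8.55 [534.14552915   1.61288156  79.89079944] [-1.44531192 -0.67046665  4.51617545] 10.908481234221616 24.803238809108734
top 22 [275.3 271.4] [540.3 118.3  98.8]
top 20 [365.7 278.2] [ 529.7 -119.5  100.9]
scene 4 [304.  214.8] [ 532.6 -122.5   95.3]
scene 7 [369.3 242.3] [542.9 117.4  95.6]
```

In the tool's units: -2 mm / 400 = -0.005, -1.4 mm / 400 = -0.0035.

Emit:
move_arm(deltas=[[[0,0,-0.0018],0,-1],[[0,0,-0.0035],0,-1],[[0,0,-0.005],0,-1],[[0,0,-0.005],0,-1]])

```text
t: 8.98
tool_pos: [534.3, 1.6, 79.8]
orientation: [2.272, 2.17, 0.0]
ft_force: [-7.4, -0.7, 17.9]
grip_width: 11.0
grasp_force: 25.9
```

It is firmly seated on both lids (18 N), so it is level. I'll tighten the grip and lift.

In the tool's units: 48 mm / 400 = 0.12, 36 mm / 400 = 0.09.

Emit:
move_arm(deltas=[[[0,0,0.0025],0,-1],[[0,0,0.005],0,-1],[[0,0,0.005],0,-1],[[0,0,0.015],0,-1],[[0,0,0.035],0,-1],[[0,0,0.06],0,-1],[[0,0,0.09],0,-1],[[0,0,0.12],0,-1]], force=45)

```text
t: 9.65
tool_pos: [534.0, 1.7, 126.4]
orientation: [-2.272, -2.17, 0.0]
ft_force: [0.0, -0.0, -0.2]
grip_width: 10.5
grasp_force: 43.8
```

In the tool's units: 49 mm / 400 = 0.1225, 47 mm / 400 = 0.1175.

Emit:
move_arm(deltas=[[[0,0,0.03],0,-1],[[0,0,0.06],0,-1],[[0,0,0.085],0,-1],[[0,0,0.105],0,-1],[[0,0,0.1175],0,-1],[[0,0,0.1225],0,-1],[[0,0,0.1225],0,-1],[[0,0,0.1225],0,-1]])

```text
t: 10.32
tool_pos: [533.6, 1.6, 173.8]
orientation: [-2.272, -2.169, 0.001]
ft_force: [0.3, 0.1, 0.4]
grip_width: 10.3
grasp_force: 43.8
```

Emit:
move_arm(deltas=[[[0,0,0],0,-1],[[0,0,0],0,-1],[[0,0,0],0,-1],[[0,0,0],0,-1],[[0,0,0],0,-1],[[0,0,0],0,-1]])

```text
t: 10.82
tool_pos: [533.9, 1.6, 174.2]
orientation: [-2.272, -2.17, 0.0]
ft_force: [-0.5, 0.4, -0.0]
grip_width: 10.3
grasp_force: 43.8
```

```bash
python3 red.py; cp pics/scene_1*.png pics/final.png; ls pics; python3 -c "
from rig import manip; print(manip.sense()['joint_vel'])"
```

```text
10.8167 [533.93816763   1.63551733 174.16654412] [-0.48043083  0.44154871 -0.04158721] 10.315185726300843 43.81298124790192
top 23 [273.3 267.3] [539.9 116.6 191.4]
top 28 [370.  274.5] [ 528.4 -118.5  195.7]
scene 9 [303.6 190.7] [ 532.7 -117.2  193.9]
scene 11 [371.9 219.8] [545.6 120.7 188.8]
final.png
s3.png
s4.png
scene0.png
scene_10.8.png
scene_6.9.png
scene_8.6.png
t2.png
top0.png
top_10.8.png
top_6.9.png
top_8.6.png
w1.png
w2.png
[-4.43999649e-05 -1.41075413e-03  6.88893729e-04  3.23409071e-04
  1.68860554e-03  1.19000101e-03]
```

View pics/final.png

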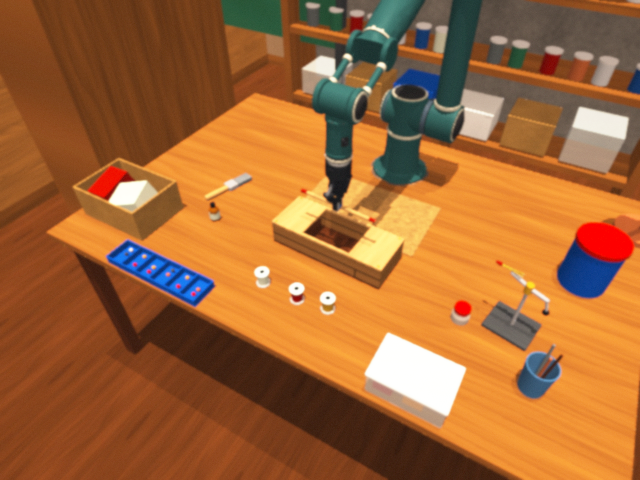

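The final view shows the spindle held over the mouth, its red ends at (304, 191) and (372, 220), within about 1° of level. It is roughly 93 mm clear of the caddy and motionless, and the bystanders have not moved.

```bash
python3 -c "
from rig import manip; print(manip.job_done())"
```

```text
the job is handed in; nothing more can be done
None
```

The spindle came out end first through the mouth and is held motionless over it, within about 1° of level and about 93 mm clear of the caddy; the spools, bottle, jar and brush were left untouched, and the job was handed in at about 11 s.

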